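# Right the slumped oil bottle in the condiment lane

## Robot

A 6-joint arm with a two-finger parallel gripper is mounted at the origin on the work surface. World frame = base frame: x ahead of the robot, y to its left, z up, the work surface at z = 0. Lengths are in m, angles in rad, forces in N, time in s.
With the tool pointing down it reaches from about 0.35 to 0.8 m from the base axis. Payload 7.3 kg.
Tool frame: the origin (TCP) lies on the mounting face of the last link; the fingertips stand 173 mm ahead of it and the grasp point (between the pads) lies 155 mm ahead of it; z points along the fingers, y is the line along which they close (so a half turn about z gives the same grasp; the last joint's range is limited). The gripper opens to 85 mm and grips with 20 to 120 N. Pads are 22 mm wide; open, the fingers measure 114 mm over their backs; the gripper's body (76 mm by 85 mm) begins 54 mm behind the grasp point. The pads swing forward as they close: fully open they stand 13 mm farther back than shut.
Start: joints at [-1.355, 0.342, 1.524, -0, 1.275, -0.146], TCP at [0.186, -0.491, 0.405] pointing down, gripper open.
Joint ranges: [-2.53, 2.53], [-0.77, 2.02], [0.04, 2.7], [-1, 4.14], [0.28, 2.66], [-3.11, 3.11]. Speed limits (rad/s): [2.57, 2.57, 3.14, 3.14, 3.14, 3.14].

## Interface

Orientations are given as [roll, pitch, yaw] about the fixed x, y, z axes, in that order (R = Rz(yaw) Ry(pitch) Rx(roll)).
In Python, from bench import * gives the robot as it stands.
- The arm moves only by the tool apply_moves, never from a script. Its argument "moves" is a list that holds one entry, the list of rows, each a list of 5 numbers: the shift along the tool's x, y, z in cm, then the turn about the tool's z in rad, then the opening, from 0 (shut) to 1 (fully open). A call has exactly 5 rows; each row is the pose to reach, as a shift and turn from the pose commanded when the call began, along the tool's axes at that moment; what a row does not reach only later rows make up. A row lasts 1/10 s, in which the tool goes at most 50 mm and 8.59 degrees, less where a joint would pass 70% of its speed; a pose out of reach is approached as far as the arm can. A call with a gripper value outside its range is refused whole. The fingers move at their own pace and stop on an object; "force" is the grip in N (left out, the last holds). Time passes only in rows, so rows that repeat a pose let the fingers close, or fill a call up. It gives the time, the measured TCP pose, the force, the opening and the grip force at its end, in the units of the state.
- sense(): the state, without advancing time (a new reading comes with each control period).
- get_image(name): name is "side" or "top" or "wrist"; returns the picture (480x640x3 uint8, red, green, blue); there is no depth.
- get_calibration(name): a dict with "camera_matrix" (3x3 intrinsics, pixels), "dist" ([k1, k2, p1, p2, k3] as OpenCV has them; the pictures are not rectified), "cam_to_world" (4x4, takes a point from camera to world coordinates); the wrist camera has in their place "mount" (4x4, takes a point from camera to tool coordinates, whose origin is the TCP and whose axes are the flange's). Camera axes: x right, y down, z forward; pixel columns grow to the right and rows downward; lengths in m; the calibration is good to about 2 mm. A picture is of the moment at which its call begins: read the wrist's pose just before it. get_calibration takes no time and is no camera call.
- hand_in(): hands the job in; it is judged then, once.
Trained networks look in the newest picture that a camera, given by its name, has taken for a name from the list of things; names that differ only in an ending like _2 or _b are one class to them, and where a whole thing is asked for, a point or a joint stands for the part that bears it (a point fixed in the world has none). Each returns a list of dicts, best first, with "score" (0 to 1); they miss things now and then, are a little off and sometimes report something else, mostly with a low value. They report only what shows in the picture. A call takes as long as a camera call.
- outline_of(target, camera): "mask" (480x640 bool, what is visible of it).
- tip_of(target, camera): "xyz" ([x, y, z] in m, in the coordinates of the camera as it stood for that picture, good to about 4 mm: a listed point, or the origin of a listed thing).
The state is a dict: "t": time; "q": joint angles; "joint_vel": joint speeds; "effort": joint torques, N m; "ee_pos": TCP position; "tcp_rot": TCP orientation; "force": force on the tool from outside, world axes, zero at the start; "moment": the same for the moment, N m; "finger_gap": finger opening in m; "grip_force": force on a finger pad.
Only numpy, scipy, OpenCV 4.12 (cv2) and the standard library are available. Lean on these libraries where they do the work, as an engineer would, in place of code of your own. Each camera call takes 0.05 s, during which the arm holds its last target. There are 200 camera calls.

## Task

The square oil bottle in the steel condiment lane has slumped against the jar next to it, and the steel salt shaker has strayed into the lane right behind its foot. First take the shaker out and stand it upright in the aluminium tray; then ease the bottle back up until it stands upright in the lane between the two jars, without lifting it out of the lane or letting it fall flat. Leave everything else where it is.

Things in the scene. Friction and masses are not known exactly. Their poses are not given: they have to be found in the camera images.
- bottle: Square green glass oil bottle, paper label: body 60 x 60 x 140 mm, shoulder tapering to 165 mm, round dark cap 30 mm wide at 175 to 205 mm above the foot (neck 28 mm). About 0.45 kg. Origin: centre of its foot face; z up to the cap. At first it leans about 38 degrees to the lane's +y over one bottom edge (30 mm from the origin), resting on jar_b's lid rim.
- bottle_cap (a point): Centre of the bottle's cap, on its axis 190 mm above the foot.
- shaker: Steel salt shaker, a round upright cylinder 40 mm in diameter and 100 mm high (36 mm diameter in the top quarter), 0.18 kg. Origin: centre of its underside, z up. At the start it stands in the lane between the bottle's raised foot and jar_a.
- lane: Fixed straight steel trough, the condiment lane, 120 mm (x) by 450 mm (y) outside, walls 5 mm thick and 30 mm high, floor 5 mm thick. Origin: centre of its underside; y along the lane. Along its y it holds jar_a, shaker, bottle, jar_b, can.
- jar_a: Round amber pickle jar with steel lid, 76 mm diameter, 100 mm high, 0.75 kg, standing at the lane's -y end. Origin: centre of its underside.
- jar_b: Round green pickle jar with steel lid, 76 mm diameter, 100 mm high, 0.75 kg; the bottle leans on it. Origin: centre of its underside.
- can: Steel can, 52 mm diameter, 120 mm high, standing at the lane's +y end. Origin: centre of its underside.
- tray: Fixed shallow aluminium cruet tray, 200 mm (x) by 140 mm (y) outside, walls 4 mm thick and 18 mm high, floor 4 mm thick, left or right of the lane. Origin: centre of its underside. The pepper mill stands at its -x end (near x = -65 mm), the rest is free.
- pepper: Small dark wooden pepper mill, 44 mm diameter, 75 mm high, standing in the tray. Origin: centre of its underside.
- board: Fixed pale wooden cutting board, 200 x 140 x 12 mm, on the other side of the lane from the tray. Origin: centre of its underside.
- roll: Brown bread roll, 56 mm wide, 42 mm high, on the cutting board. Origin: centre of its underside.
- spreader: Spatula-like spreader, 170 mm long, lying on the cutting board. Origin: under its middle, x along it.

How it is judged:
By the outcome, as a careful person would: the job done as asked, in the order asked, and still so for the second after the job is handed in, with the robot touching nothing.
It also fails if it takes over 69 s, if anything falls off the work surface, if the arm or the gripper's body presses on something with over 40 N, if the wrist force passes 120 N, or if a joint passes its speed limit or range.

## Working session

There is one attempt and no reset: what is moved stays moved. The work goes in short steps, Python scripts to look and compute and a tool call to move; the robot and the scene stay as the last step left them, time stands still between calls to the robot, and variables do not carry over. Pictures are saved under pics/ and viewed, at most 10 in all, crops included, and the job is handed in when it is done.

Besides the shell and the picture viewer there is one more tool, called after "Request:" by a JSON object that holds its "fn" and its "kwargs". apply_moves: Moves the arm, as the interface text tells. Its arguments: {"type":"object","properties":{"moves":{"type":"array","items":{"type":"array","items":{"type":"array","items":{"type":"number"}}}},"force":{"type":"number"}},"required":["moves"]}

```bash
mkdir -p pics; ls; cat > h.py <<'E'
from bench import *
import numpy as np, cv2
from scipy.spatial.transform import Rotation as R
def c2w(cam,s=None):
    c=get_calibration(cam)
    if cam!='wrist': return np.array(c['cam_to_world'])
    s=s or sense(); T=np.eye(4); T[:3,:3]=R.from_euler('xyz',s['tcp_rot']).as_matrix() ; T[:3,3]=s['ee_pos']
    return T@np.array(c['mount'])
def find(n,cam):
    T=c2w(cam); r=tip_of(n,cam)
    return [(round(d['score'],2),np.round(T[:3,:3]@np.array(d['xyz'])+T[:3,3],4)) for d in r[:3]]
def save(cam,name):
    im=get_image(cam); cv2.imwrite('pics/'+name,im[:,:,::-1]); return im
E
python3 - <<'E'
from h import *
a=save('side','s0.png'); b=save('top','t0.png')
cv2.imwrite('pics/st0.png',cv2.resize(np.vstack([a,b])[:,:,::-1],(448,600)) if 0 else np.hstack([cv2.resize(a,(400,300)),cv2.resize(b,(400,300))])[:,:,::-1])
s=sense(); print(s)
for cam in ['side','top']:
  for n in ['lane','bottle','bottle_cap','shaker','jar_a','can','tray','pepper']:
    print(cam,n,find(n,cam))
E
```

```text
pics
{'t': 0.1, 'q': array([-1.35502875e+00,  3.42648091e-01,  1.52492476e+00,  1.97811038e-05,
        1.27539836e+00, -1.46010759e-01]), 'joint_vel': array([-2.71018164e-05, -2.10527635e-03, -2.94800197e-03,  8.32108149e-04,
       -2.11060705e-03,  3.87241650e-04]), 'effort': array([ 1.98990529e-03, -4.34447443e+01, -2.46491432e+01, -1.29050695e-04,
        4.71758744e-03,  2.35884677e-06]), 'ee_pos': array([ 0.18580924, -0.49088952,  0.40409672]), 'tcp_rot': array([-3.14023151e+00, -2.19285705e-04,  3.61772413e-01]), 'force': array([ 0.04148161,  0.66388193, -0.17044618]), 'moment': array([ 0.05628904,  0.06092855, -0.01543327]), 'grip_force': 0.0, 'finger_gap': 0.08545472869461535}
side lane [(0.95, array([ 0.6108, -0.0296, -0.0022])), (0.25, array([ 0.383 , -0.3915,  0.0119]))]
side bottle [(0.92, array([ 0.6124, -0.0792,  0.0241]))]
side bottle_cap [(0.69, array([ 0.6198, -0.1284,  0.0093])), (0.64, array([0.616 , 0.0353, 0.175 ]))]
side shaker [(0.95, array([ 0.6151, -0.131 ,  0.0053]))]
side jar_a [(0.84, array([ 0.6079, -0.2057,  0.008 ])), (0.7, array([0.6125, 0.0605, 0.008 ]))]
side can [(0.9, array([0.6152, 0.1522, 0.0067])), (0.74, array([ 0.6174, -0.1275,  0.0093])), (0.53, array([ 0.6122, -0.0806,  0.0249]))]
side tray [(0.67, array([0.4489, 0.378 , 0.0005]))]
side pepper [(0.79, array([0.381 , 0.3801, 0.0059])), (0.36, array([ 0.6093, -0.205 ,  0.0075]))]
top lane [(0.62, array([ 0.6067, -0.0282, -0.004 ]))]
top bottle [(0.77, array([ 0.6096, -0.0822,  0.0189]))]
top bottle_cap [(0.95, array([0.6112, 0.0394, 0.1727])), (0.62, array([0.4429, 0.3777, 0.0013])), (0.35, array([ 0.4783, -0.4155,  0.0097]))]
top shaker [(0.88, array([ 0.6154, -0.1322,  0.0068]))]
top jar_a [(0.74, array([0.6167, 0.0587, 0.0059]))]
top can [(0.61, array([0.6084, 0.1499, 0.0058]))]
top tray []
top pepper [(0.79, array([0.3783, 0.3803, 0.0047]))]
```

View pics/s0.png

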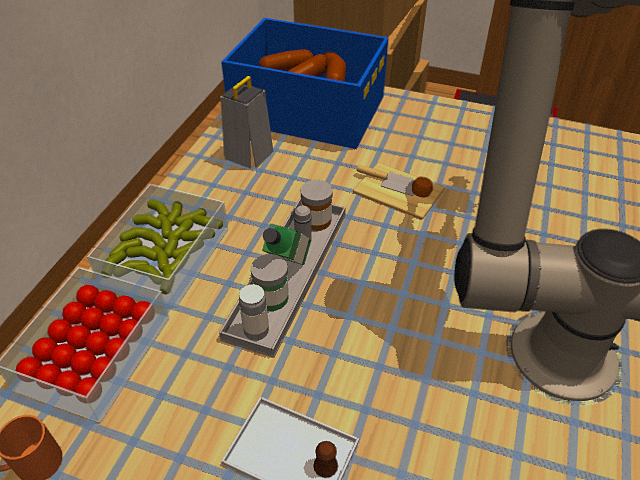

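View pics/t0.png

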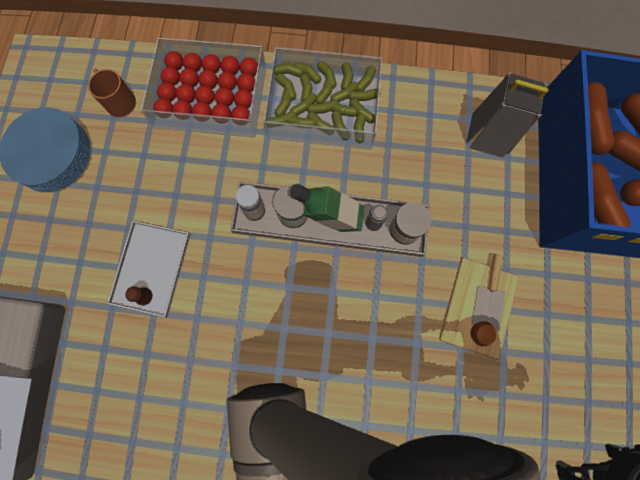

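The side view shows the jar_a, shaker, leaning bottle, jar_b and can row, with the shaker at about (302,222) and the bottle at (285,242). The tray is at (290,445) with the pepper mill at (325,458). In the top view the lane is at about (330,218) with the shaker at (377,215). These agree with the network poses. I'll move towards the shaker now.

Request:
{"fn": "apply_moves", "kwargs": {"moves": [[[4.4,-1.54,0,0,1],[8.8,-3.08,0,0,1],[13.2,-4.62,0,0,1],[17.6,-6.16,0,0,1],[22,-7.7,0,0,1]]], "force": 30}}

```text
t: 1.4
ee_pos: [0.3655, -0.3398, 0.4049]
tcp_rot: [3.141, -0.0, 0.361]
force: [0.4, 0.1, 0.8]
finger_gap: 0.0852
grip_force: 0.0
```

Request:
{"fn": "apply_moves", "kwargs": {"moves": [[[4.4,-1.54,0,0,1],[8.8,-3.08,0,0,1],[13.2,-4.62,0,0,1],[17.6,-6.16,0,0,1],[22,-7.7,0,0,1]]]}}

```text
t: 1.9
ee_pos: [0.5441, -0.1897, 0.4048]
tcp_rot: [3.141, -0.0, 0.362]
force: [-0.3, -0.8, 0.6]
finger_gap: 0.0851
grip_force: 0.0
```

Request:
{"fn": "apply_moves", "kwargs": {"moves": [[[0,0,0,-0.14,1],[0,0,0,-0.28,1],[0,0,0,-0.42,1],[0,0,0,-0.56,1],[0,0,0,-0.7,1]]]}}

```text
t: 2.4
ee_pos: [0.5429, -0.1912, 0.4046]
tcp_rot: [-3.141, 0.0, 1.068]
force: [0.4, -0.4, -0.8]
finger_gap: 0.0856
grip_force: 0.0
```

Request:
{"fn": "apply_moves", "kwargs": {"moves": [[[0,0,0,-0.14,1],[0,0,0,-0.28,1],[0,0,0,-0.42,1],[0,0,0,-0.51,1],[0,0,0,-0.51,1]]]}}

```text
t: 2.9
ee_pos: [0.5429, -0.1912, 0.4047]
tcp_rot: [-3.142, 0.0, 1.573]
force: [0.2, 0.8, 0.2]
finger_gap: 0.0853
grip_force: 0.0
```

```bash
cat >> h.py <<'E'
def delta(x,y,z,yaw=None):
    s=sense(); M=R.from_euler('xyz',s['tcp_rot']).as_matrix()
    d=M.T@(np.array([x,y,z])-s['ee_pos'])*100
    print('t',s['t'],'pos',np.round(s['ee_pos'],4),'rot',np.round(s['tcp_rot'],3),'gap',round(s['finger_gap'],4),'grip',s['grip_force'],'F',np.round(s['force'],1),'-> cm',np.round(d,2), 'turn',None if yaw is None else round(s['tcp_rot'][2]-yaw,3))
E
python3 - <<'E'
from h import *
delta(0.615,-0.1315,0.405,np.pi/2)
save('wrist','w0.png')
for n in ['shaker','bottle','lane','jar_a','bottle_cap']: print(n,find(n,'wrist'))
E
```

```text
t 2.9 pos [ 0.5429 -0.1912  0.4047] rot [-3.142  0.     1.573] gap 0.0853 grip 0.0 F [0.2 0.8 0.2] -> cm [ 5.96  7.22 -0.04] turn 0.002
shaker []
bottle [(0.56, array([ 0.6136, -0.0809,  0.023 ]))]
lane []
jar_a [(0.68, array([ 0.6067, -0.2058,  0.0051]))]
bottle_cap []
```

View pics/w0.png

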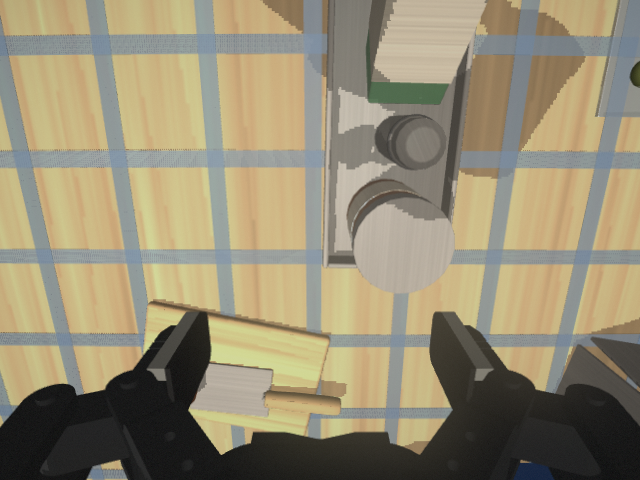

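The wrist view shows the shaker top at about (420,142), between the bottle foot at (407,92) and jar_a's lid at (403,245). It is clear on both sides. I'll centre over it and check again.

Request:
{"fn": "apply_moves", "kwargs": {"moves": [[[2,2.4,0,0,1],[4,4.8,0,0,1],[5.96,7.2,0,0,1],[5.96,7.2,0,0,1],[5.96,7.2,0,0,1]]]}}

```text
t: 3.7
ee_pos: [0.6149, -0.1312, 0.4042]
tcp_rot: [-3.141, 0.0, 1.573]
force: [0.1, -0.6, 1.4]
finger_gap: 0.0853
grip_force: 0.0
```

```bash
python3 - <<'E'
from h import *
delta(0.615,-0.1315,0.225,np.pi/2)
get_image('wrist')
for n in ['shaker','bottle','jar_a','bottle_cap']: print(n,find(n,'wrist'))
get_image('top');print(find('shaker','top'),find('tray','top'))
o=outline_of('shaker','wrist')
for d in o[:2]: ys,xs=np.nonzero(d['mask']); print(d['score'],xs.min(),xs.max(),ys.min(),ys.max())
c=get_calibration('wrist');T=np.linalg.inv(c2w('wrist'))
for z in (0.005,0.105):
  p=T@np.array([.615,-.1315,z,1]); print(cv2.projectPoints(p[:3].reshape(1,3),np.zeros(3),np.zeros(3),np.array(c['camera_matrix']),np.array(c['dist']))[0].ravel())
o=outline_of('tray','top')
for d in o[:2]: print(d['score'],cv2.minAreaRect(np.argwhere(d['mask'])[:,::-1].astype(np.float32)))
o=outline_of('lane','top')
for d in o[:2]: print(d['score'],cv2.minAreaRect(np.argwhere(d['mask'])[:,::-1].astype(np.float32)))
E
```

```text
t 3.7 pos [ 0.6149 -0.1312  0.4042] rot [-3.141  0.     1.573] gap 0.0853 grip 0.0 F [ 0.1 -0.6  1.4] -> cm [-0.03  0.03 17.92] turn 0.002
shaker [(0.86, array([ 0.6114, -0.1292,  0.0103]))]
bottle [(0.8, array([ 0.6095, -0.0817,  0.0268]))]
jar_a [(0.84, array([ 0.6073, -0.2046,  0.0078])), (0.27, array([ 0.6118, -0.0835,  0.0241]))]
bottle_cap []
[] [(0.7, array([0.4473, 0.3755, 0.0017]))]
0.97 292 343 180 247
[320.29406551 201.06206773]
[320.43396447 229.28393312]
0.73 ((151.62069702148438, 256.5517578125), (65.61433410644531, 63.34822463989258), 11.888657569885254)
0.44 ((308.5541076660156, 200.39508056640625), (40.883522033691406, 39.33750534057617), 13.240520477294922)
0.76 ((279.76153564453125, 211.90769958496094), (93.52218627929688, 53.70703887939453), 7.125016689300537)
0.2 ((308.2643737792969, 200.33470153808594), (40.60162353515625, 38.838802337646484), 14.826481819152832)
```

Request:
{"fn": "apply_moves", "kwargs": {"moves": [[[0,0,4.5,0,1],[0,0,9,0,1],[0,0,13,0,1],[0,0,16.5,0,1],[0,0,17.9,0,1]]]}}

```text
t: 4.75
ee_pos: [0.6137, -0.1312, 0.222]
tcp_rot: [-3.136, -0.002, 1.572]
force: [-0.3, 0.2, -0.2]
finger_gap: 0.0853
grip_force: 0.0
```

Request:
{"fn": "apply_moves", "kwargs": {"moves": [[[0,0,0,0,0.8],[0,0,0,0,0.6],[0,0,0,0,0.5],[0,0,0,0,0.4],[0,0,0,0,0.2]]], "force": 30}}

```text
t: 5.25
ee_pos: [0.6151, -0.1318, 0.2281]
tcp_rot: [3.139, 0.001, 1.572]
force: [-1.9, 0.4, 5.7]
finger_gap: 0.0393
grip_force: 29.6
```

Request:
{"fn": "apply_moves", "kwargs": {"moves": [[[0,0,0,0,0.2],[0,0,0,0,0.2],[0,0,0,0,0.2],[0,0,0,0,0.2],[0,0,0,0,0.2]]]}}

```text
t: 5.75
ee_pos: [0.6151, -0.1318, 0.2281]
tcp_rot: [3.139, 0.001, 1.572]
force: [-2.7, -0.3, 6.4]
finger_gap: 0.0393
grip_force: 29.6
```

Request:
{"fn": "apply_moves", "kwargs": {"moves": [[[0,0,-2,0,0.2],[0,0,-5,0,0.2],[0,0,-9,0,0.2],[0,0,-13,0,0.2],[0,0,-17,0,0.2]]]}}

```text
t: 6.25
ee_pos: [0.6144, -0.1314, 0.3981]
tcp_rot: [3.14, 0.0, 1.572]
force: [0.7, 0.1, -2.4]
finger_gap: 0.0393
grip_force: 31.2
```

Request:
{"fn": "apply_moves", "kwargs": {"moves": [[[0,-2,0,0,0.2],[0,-5,0,0,0.2],[0,-8.5,0,0,0.2],[1,-11.5,0,0,0.2],[4,-12.8,0,0,0.2]]]}}

```text
t: 6.75
ee_pos: [0.4845, -0.0926, 0.3965]
tcp_rot: [3.141, 0.001, 1.569]
force: [1.3, 0.8, -1.8]
finger_gap: 0.0387
grip_force: 31.3
```

Request:
{"fn": "apply_moves", "kwargs": {"moves": [[[4,0,0,0,0.2],[8.5,0,0,0,0.2],[13,0,0,0,0.2],[17.5,0,0,0,0.2],[22,0,0,0,0.2]]]}}

```text
t: 7.25
ee_pos: [0.486, 0.1301, 0.3967]
tcp_rot: [3.14, -0.0, 1.572]
force: [1.2, -0.5, -2.9]
finger_gap: 0.039
grip_force: 31.2
```

Request:
{"fn": "apply_moves", "kwargs": {"moves": [[[4.5,0,0,0,0.2],[9,0,0,0,0.2],[13.5,0,0,0,0.2],[18,0,0,0,0.2],[22,0,0,0,0.2]]]}}

```text
t: 7.75
ee_pos: [0.4856, 0.3505, 0.3966]
tcp_rot: [3.14, -0.001, 1.573]
force: [-0.2, -0.1, -2.5]
finger_gap: 0.039
grip_force: 31.3
```

```bash
python3 - <<'E'
from h import *
delta(0.487,0.378,0.228,np.pi/2)
get_image('side');get_image('top')
for c in ['side','top']:
  for n in ['shaker','tray','pepper','bottle','bottle_cap']: print(c,n,find(n,c))
E
```

```text
t 7.75 pos [0.4856 0.3505 0.3966] rot [ 3.140e+00 -1.000e-03  1.573e+00] gap 0.039 grip 31.255526641616598 F [-0.2 -0.1 -2.5] -> cm [ 2.74  0.12 16.86] turn 0.002
side shaker [(0.9, array([0.4898, 0.3535, 0.1778]))]
side tray [(0.91, array([ 0.4477,  0.3808, -0.0015])), (0.18, array([ 0.6088, -0.0273, -0.0016]))]
side pepper [(0.63, array([0.3829, 0.3796, 0.0056])), (0.57, array([ 0.6083, -0.0806,  0.023 ]))]
side bottle [(0.63, array([ 0.6114, -0.0813,  0.0264]))]
side bottle_cap []
top shaker [(0.72, array([0.487 , 0.3567, 0.1738]))]
top tray [(0.79, array([0.4468, 0.3769, 0.0018]))]
top pepper [(0.78, array([0.3767, 0.381 , 0.0046])), (0.75, array([0.4445, 0.3762, 0.0013]))]
top bottle [(0.9, array([ 0.6082, -0.0812,  0.0203]))]
top bottle_cap [(0.83, array([0.6125, 0.0357, 0.1729]))]
```

Request:
{"fn": "apply_moves", "kwargs": {"moves": [[[1.5,0.1,4.5,0,0.2],[2.7,0.1,8.5,0,0.2],[2.7,0.1,12.5,0,0.2],[2.7,0.1,15.5,0,0.2],[2.7,0.1,16.3,0,0.2]]]}}

```text
t: 8.85
ee_pos: [0.4864, 0.3744, 0.2289]
tcp_rot: [-3.136, 0.004, 1.571]
force: [-0.3, -0.5, -2.4]
finger_gap: 0.0391
grip_force: 31.3
```

Request:
{"fn": "apply_moves", "kwargs": {"moves": [[[0,0,0.1,0,0.2],[0,0,0.3,0,0.2],[0,0,0.45,0,0.2],[0,0,0.55,0,0.2],[0,0,0.55,0,0.2]]]}}

```text
t: 9.35
ee_pos: [0.4874, 0.3754, 0.228]
tcp_rot: [3.14, -0.001, 1.572]
force: [-0.2, -0.1, -2.2]
finger_gap: 0.0392
grip_force: 31.3
```

```bash
python3 - <<'E'
from h import *
delta(0.487,0.378,0.227,np.pi/2)
E
```

```text
t 9.35 pos [0.4874 0.3754 0.228 ] rot [ 3.140e+00 -1.000e-03  1.572e+00] gap 0.0392 grip 31.274147507501766 F [-0.2 -0.1 -2.2] -> cm [ 0.26 -0.04  0.1 ] turn 0.001
```

Request:
{"fn": "apply_moves", "kwargs": {"moves": [[[0,0,0.05,0,0.2],[0,0,0.1,0,0.2],[0,0,0.15,0,0.2],[0,0,0.2,0,0.2],[0,0,0.2,0,0.2]]]}}

```text
t: 9.85
ee_pos: [0.4873, 0.3756, 0.2271]
tcp_rot: [3.14, -0.001, 1.572]
force: [-3.1, -1.3, 10.0]
finger_gap: 0.0392
grip_force: 32.3
```

Request:
{"fn": "apply_moves", "kwargs": {"moves": [[[0,0,-0.1,0,0.2],[0,0,-0.1,0,0.5],[0,0,-0.1,0,0.6],[0,0,-0.1,0,0.8],[0,0,-0.1,0,1]]]}}

```text
t: 10.35
ee_pos: [0.4874, 0.3753, 0.226]
tcp_rot: [-3.142, 0.0, 1.572]
force: [-0.5, 0.2, -0.4]
finger_gap: 0.0782
grip_force: 0.0
```

Request:
{"fn": "apply_moves", "kwargs": {"moves": [[[0,0,0,0,1],[0,0,0,0,1],[0,0,-3,0,1],[0,0,-7,0,1],[0,0,-11,0,1]]]}}

```text
t: 10.85
ee_pos: [0.4872, 0.3752, 0.3369]
tcp_rot: [-3.14, 0.001, 1.572]
force: [0.6, -0.2, -0.4]
finger_gap: 0.0855
grip_force: 0.0
```

Request:
{"fn": "apply_moves", "kwargs": {"moves": [[[0,0,-3,0.14,1],[0,0,-6,0.28,1],[0,0,-8,0.42,1],[0,0,-8,0.56,1],[0,0,-8,0.7,1]]]}}

```text
t: 11.35
ee_pos: [0.4872, 0.3753, 0.4172]
tcp_rot: [3.141, -0.002, 0.866]
force: [-0.7, 0.0, -0.9]
finger_gap: 0.0853
grip_force: 0.0
```

Request:
{"fn": "apply_moves", "kwargs": {"moves": [[[0,0,0,0.14,1],[0,0,0,0.28,1],[0,0,0,0.42,1],[0,0,0,0.56,1],[0,0,0,0.7,1]]]}}

```text
t: 11.85
ee_pos: [0.4873, 0.3753, 0.4161]
tcp_rot: [3.141, 0.0, 0.166]
force: [0.0, 1.5, -1.1]
finger_gap: 0.0854
grip_force: 0.0
```

```bash
python3 - <<'E'
from h import *
delta(0.612,0.045,0.37,0)
save('side','s1.png')
b=get_image('top')
for c in ['side','top']:
  for n in ['shaker','bottle','bottle_cap','jar_a']: print(c,n,find(n,c))
E
```

```text
t 11.85 pos [0.4873 0.3753 0.4161] rot [3.141 0.    0.166] gap 0.0854 grip 0.0 F [ 0.   1.5 -1.1] -> cm [ 6.84 34.63  4.61] turn 0.166
side shaker [(0.69, array([0.4894, 0.3789, 0.006 ]))]
side bottle []
side bottle_cap []
side jar_a [(0.76, array([0.6136, 0.0642, 0.0074])), (0.57, array([ 0.6043, -0.2057,  0.0053]))]
top shaker [(0.69, array([0.4859, 0.3755, 0.0057])), (0.57, array([0.6057, 0.1519, 0.0038]))]
top bottle [(0.94, array([ 0.6098, -0.0783,  0.0225])), (0.53, array([0.4482, 0.378 , 0.0023]))]
top bottle_cap [(0.85, array([0.6133, 0.038 , 0.1699]))]
top jar_a [(0.91, array([ 0.6006, -0.2093,  0.0025])), (0.57, array([0.6092, 0.0573, 0.0073])), (0.23, array([0.6122, 0.0345, 0.174 ]))]
```

View pics/s1.png

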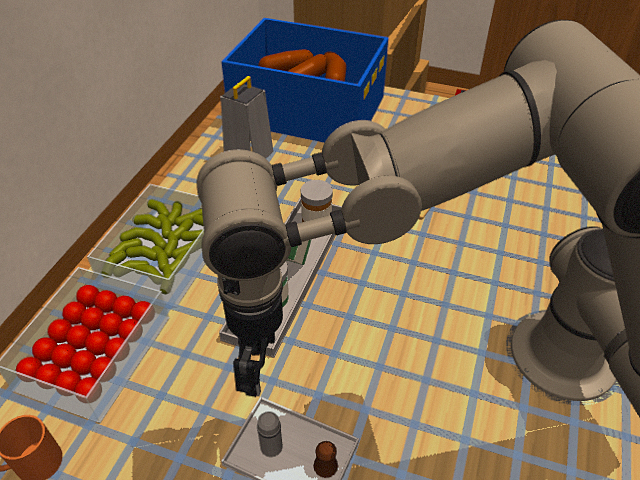

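The shaker stands upright in the tray at about (270,435), beside the pepper mill at (325,458). Next I'll straddle the cap with the fingers along y.

Request:
{"fn": "apply_moves", "kwargs": {"moves": [[[0.9,4.4,0,0.08,1],[1.8,8.8,0,0.166,1],[2.7,13.2,0,0.166,1],[3.6,17.6,0,0.166,1],[4.5,22.1,0,0.166,1]]]}}

```text
t: 12.85
ee_pos: [0.5698, 0.1637, 0.4164]
tcp_rot: [-3.142, -0.0, 0.007]
force: [-1.3, 0.5, 0.2]
finger_gap: 0.0855
grip_force: 0.0
```

Request:
{"fn": "apply_moves", "kwargs": {"moves": [[[1.5,4,0,0,1],[3,8,0,0,1],[4.2,11,0,0,1],[4.2,11,0,0,1],[4.2,11,0,0,1]]]}}

```text
t: 13.35
ee_pos: [0.6121, 0.0549, 0.4159]
tcp_rot: [-3.141, 0.0, 0.005]
force: [-0.5, 1.3, -0.6]
finger_gap: 0.0854
grip_force: 0.0
```

```bash
python3 - <<'E'
from h import *
delta(0.612,0.050,0.332,0)
save('wrist','w1.png')
for n in ['bottle_cap','bottle','jar_b']: print(n,find(n,'wrist'))
E
```

```text
t 13.35 pos [0.6121 0.0549 0.4159] rot [-3.141  0.     0.005] gap 0.0854 grip 0.0 F [-0.5  1.3 -0.6] -> cm [-0.01  0.5   8.39] turn 0.005
bottle_cap [(0.81, array([0.6162, 0.0384, 0.1733]))]
bottle [(0.56, array([ 0.6116, -0.0796,  0.0283]))]
jar_b [(0.85, array([0.6162, 0.0639, 0.0031])), (0.82, array([ 0.6076, -0.204 ,  0.0064]))]
```

View pics/w1.png

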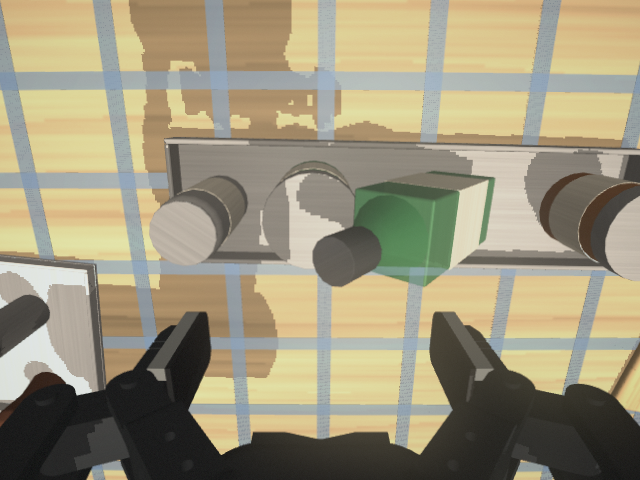

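The cap shows at (347,255), leaning over jar_b's lid at (305,215), and the lane edges slope by about 0.02 rad. I'll descend around the cap.

Request:
{"fn": "apply_moves", "kwargs": {"moves": [[[0.1,0.5,2,0.025,1],[0.15,0.5,4,0.025,1],[0.15,0.5,6,0.025,1],[0.15,0.5,7.8,0.025,1],[0.15,0.5,8.4,0.025,1]]]}}

```text
t: 14.05
ee_pos: [0.6129, 0.0516, 0.3303]
tcp_rot: [-3.142, 0.003, -0.018]
force: [-0.4, -0.2, -0.1]
finger_gap: 0.0851
grip_force: 0.0
```

Request:
{"fn": "apply_moves", "kwargs": {"moves": [[[0,0,0,0,0.95],[0,0.3,0,0,0.9],[0,0.6,0,0,0.85],[0,0.8,0,0,0.8],[0,0.8,0,0,0.8]]], "force": 20}}

```text
t: 14.55
ee_pos: [0.6135, 0.042, 0.3328]
tcp_rot: [3.141, -0.001, -0.02]
force: [-0.7, -0.2, 1.2]
finger_gap: 0.0685
grip_force: 0.0
```

```bash
python3 - <<'E'
from h import *
delta(0.6135,0.030,0.335,-0.02)
save('wrist','w2.png')
print(find('bottle_cap','wrist'))
get_image('top');print(find('bottle_cap','top'))
get_image('side');print(find('bottle','side'),find('bottle_cap','side'))
E
```

```text
t 14.55 pos [0.6135 0.042  0.3328] rot [ 3.141e+00 -1.000e-03 -2.000e-02] gap 0.0685 grip 0.0 F [-0.7 -0.2  1.2] -> cm [ 0.02  1.2  -0.22] turn 0.0
[(0.84, array([0.6143, 0.0392, 0.1756]))]
[]
[(0.68, array([ 0.6114, -0.0783,  0.0258]))] [(0.92, array([0.6174, 0.0343, 0.1739])), (0.21, array([ 6.095e-01, -3.030e-02, -4.000e-04]))]
```

View pics/w2.png

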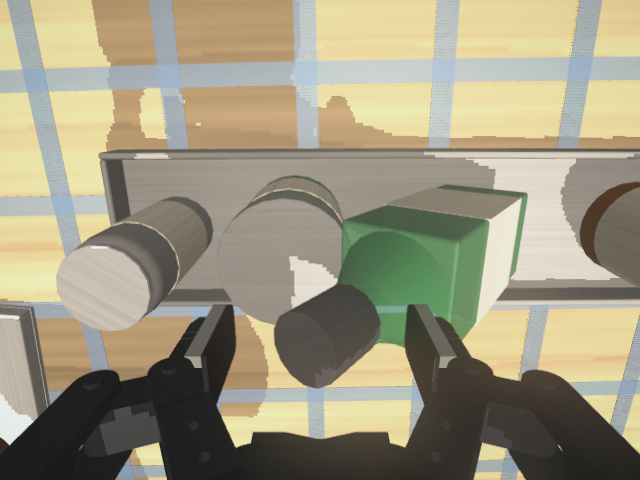

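The cap at (328,335) sits between the two fingers. I'll start easing the bottle up.

Request:
{"fn": "apply_moves", "kwargs": {"moves": [[[0,0.6,-0.1,0,0.8],[0,1.2,-0.2,0,0.8],[0,1.7,-0.3,0,0.8],[0,2.0,-0.3,0,0.8],[0,2.2,-0.3,0,0.8]]]}}

```text
t: 15.4
ee_pos: [0.613, 0.0201, 0.3354]
tcp_rot: [-3.141, -0.0, -0.02]
force: [-0.1, 1.5, 0.5]
finger_gap: 0.0685
grip_force: 0.6
```

Request:
{"fn": "apply_moves", "kwargs": {"moves": [[[0,0.25,-0.15,0,0.76],[0,0.5,-0.3,0,0.72],[0,0.75,-0.45,0,0.68],[0,1.0,-0.6,0,0.64],[0,1.15,-0.7,0,0.6]]]}}

```text
t: 15.9
ee_pos: [0.6128, 0.0087, 0.3423]
tcp_rot: [3.141, -0.0, -0.019]
force: [0.4, -0.8, -1.0]
finger_gap: 0.0513
grip_force: 0.1
```

```bash
python3 - <<'E'
from h import *
delta(0.6135,0.0085,0.345,-0.02)
get_image('wrist')
print(find('bottle_cap','wrist'),find('bottle','wrist'))
get_image('top');print(find('bottle','top'),find('bottle_cap','top'))
get_image('side');print(find('bottle','side'),find('bottle_cap','side'))
E
```

```text
t 15.9 pos [0.6128 0.0087 0.3423] rot [ 3.141 -0.    -0.019] gap 0.0513 grip 0.0773826870135963 F [ 0.4 -0.8 -1. ] -> cm [ 0.07  0.02 -0.27] turn 0.001
[(0.74, array([0.617 , 0.0147, 0.1847])), (0.17, array([ 0.6133, -0.0833,  0.0222]))] [(0.95, array([ 0.6133, -0.0855,  0.0216])), (0.72, array([0.6097, 0.1488, 0.0046]))]
[(0.89, array([ 0.6081, -0.0823,  0.0171]))] []
[(0.74, array([ 0.6122, -0.079 ,  0.0205]))] [(0.97, array([0.6159, 0.0073, 0.1838]))]
```

Request:
{"fn": "apply_moves", "kwargs": {"moves": [[[0,0.3,-0.1,0,0.59],[0,0.6,-0.15,0,0.58],[0,0.9,-0.2,0,0.57],[0,1.2,-0.25,0,0.56],[0,1.5,-0.3,0,0.55]]]}}

```text
t: 16.85
ee_pos: [0.6125, -0.0064, 0.3453]
tcp_rot: [3.141, -0.0, -0.019]
force: [-0.1, -0.6, 0.2]
finger_gap: 0.0474
grip_force: 0.1
```

Request:
{"fn": "apply_moves", "kwargs": {"moves": [[[0,0.3,-0.05,0,0.54],[0,0.6,-0.1,0,0.53],[0,0.9,-0.15,0,0.52],[0,1.2,-0.2,0,0.52],[0,1.5,-0.2,0,0.52]]]}}

```text
t: 17.35
ee_pos: [0.6122, -0.0213, 0.3472]
tcp_rot: [3.141, -0.0, -0.019]
force: [-0.0, -0.2, 0.2]
finger_gap: 0.0442
grip_force: 0.0
```

```bash
python3 - <<'E'
from h import *
delta(0.6125,-0.0215,0.35,-0.02)
get_image('wrist')
print(find('bottle_cap','wrist'),find('bottle','wrist'))
get_image('top');print(find('bottle','top'),find('bottle_cap','top'))
get_image('side');print(find('bottle','side'),find('bottle_cap','side'))
E
```

```text
t 17.35 pos [ 0.6122 -0.0213  0.3472] rot [ 3.141 -0.    -0.019] gap 0.0442 grip 0.0014112476128502749 F [-0.  -0.2  0.2] -> cm [ 0.03  0.02 -0.28] turn 0.001
[(0.68, array([ 0.6135, -0.019 ,  0.1968]))] [(0.85, array([ 0.6113, -0.0873,  0.0187]))]
[(0.44, array([ 0.61  , -0.0847,  0.0147]))] [(0.25, array([ 0.4781, -0.4162,  0.0103]))]
[(0.59, array([ 0.6138, -0.0862,  0.0175]))] [(0.96, array([ 0.6185, -0.0266,  0.1937]))]
```

Request:
{"fn": "apply_moves", "kwargs": {"moves": [[[0,0.3,0,0,0.52],[0,0.65,0,0,0.51],[0,1.0,-0.05,0,0.51],[0,1.35,-0.05,0,0.5],[0,1.7,-0.05,0,0.5]]]}}

```text
t: 18.3
ee_pos: [0.6119, -0.0384, 0.3477]
tcp_rot: [3.141, -0.0, -0.019]
force: [1.2, -0.6, -0.1]
finger_gap: 0.0426
grip_force: 0.1
```

Request:
{"fn": "apply_moves", "kwargs": {"moves": [[[0,0.35,0,0,0.5],[0,0.7,0,0,0.49],[0,1.05,0,0,0.49],[0,1.4,0,0,0.48],[0,1.7,0,0,0.48]]]}}

```text
t: 18.8
ee_pos: [0.6115, -0.0553, 0.3477]
tcp_rot: [3.141, 0.0, -0.019]
force: [0.1, -0.5, -0.4]
finger_gap: 0.0407
grip_force: 0.2
```

```bash
python3 - <<'E'
from h import *
delta(0.6122,-0.086,0.35,-0.02)
get_image('wrist')
print(find('bottle_cap','wrist'),find('bottle','wrist'))
get_image('side');print(find('bottle','side'),find('bottle_cap','side'))
E
```

```text
t 18.8 pos [ 0.6115 -0.0553  0.3477] rot [ 3.141  0.    -0.019] gap 0.0407 grip 0.17750685947248712 F [ 0.1 -0.5 -0.4] -> cm [ 0.13  3.07 -0.23] turn 0.001
[(0.94, array([ 0.6118, -0.0578,  0.2007]))] [(0.8, array([ 0.6145, -0.0881,  0.0124]))]
[(0.63, array([ 0.6103, -0.0838,  0.0099]))] [(0.57, array([ 0.6126, -0.0631,  0.1973])), (0.21, array([0.6165, 0.151 , 0.0063]))]
```

Request:
{"fn": "apply_moves", "kwargs": {"moves": [[[0,0.35,0,0,0.48],[0,0.7,0,0,0.48],[0,1.05,0,0,0.47],[0,1.35,0,0,0.47],[0,1.65,0,0,0.46]]]}}

```text
t: 19.6
ee_pos: [0.6112, -0.0719, 0.3477]
tcp_rot: [3.141, 0.0, -0.019]
force: [-0.2, -0.9, -1.3]
finger_gap: 0.0392
grip_force: 0.2
```

Request:
{"fn": "apply_moves", "kwargs": {"moves": [[[0,0.25,0,0,0.46],[0,0.5,0,0,0.46],[0,0.75,0,0,0.46],[0,1.0,0,0,0.46],[0,1.2,0,0,0.46]]]}}

```text
t: 20.1
ee_pos: [0.611, -0.0836, 0.3477]
tcp_rot: [-3.142, -0.0, -0.019]
force: [-1.6, 0.3, 0.6]
finger_gap: 0.0394
grip_force: 0.0
```

```bash
python3 - <<'E'
from h import *
delta(0.6122,-0.086,0.35,-0.02)
save('wrist','w3.png')
print(find('bottle_cap','wrist'),find('bottle','wrist'))
get_image('side');print(find('bottle','side'),find('bottle_cap','side'))
E
```

```text
t 20.1 pos [ 0.611  -0.0836  0.3477] rot [-3.142 -0.    -0.019] gap 0.0394 grip 0.0 F [-1.6  0.3  0.6] -> cm [ 0.12  0.24 -0.23] turn 0.001
[(0.68, array([ 0.6128, -0.0846,  0.1952]))] [(0.76, array([ 0.6134, -0.0886,  0.0082]))]
[(0.91, array([ 0.6118, -0.0864,  0.008 ]))] [(0.84, array([ 0.6145, -0.09  ,  0.1958])), (0.47, array([0.4862, 0.3786, 0.0054]))]
```

View pics/w3.png

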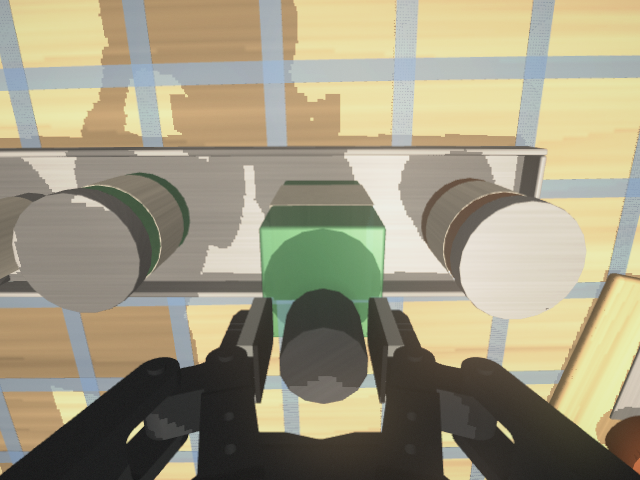

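The bottle stands upright: its cap at (323,345) is clear of both fingers and its body is square in the lane between the jars. I'll open and back off upwards.

Request:
{"fn": "apply_moves", "kwargs": {"moves": [[[0,0.2,0,0,0.6],[0,0.2,0,0,0.7],[0,0.2,0,0,0.8],[0,0.2,-0.5,0,0.8],[0,0.2,-2,0,0.8]]]}}

```text
t: 20.9
ee_pos: [0.6107, -0.0854, 0.3668]
tcp_rot: [-3.141, 0.003, -0.019]
force: [-0.3, 0.3, -0.2]
finger_gap: 0.0682
grip_force: 0.0
```

Request:
{"fn": "apply_moves", "kwargs": {"moves": [[[0,0,-2,0,0.8],[0,0,-4,0,0.8],[0,0,-7,0,0.8],[0,0,-10,0,0.8],[0,0,-10,0,0.8]]]}}

```text
t: 21.4
ee_pos: [0.611, -0.0854, 0.4731]
tcp_rot: [3.139, -0.009, -0.019]
force: [-0.4, -0.2, 0.4]
finger_gap: 0.0684
grip_force: 0.0
```

Request:
{"fn": "apply_moves", "kwargs": {"moves": [[[-3,0,0,0,0.8],[-7,0,0,0,0.8],[-11,0,0,0,0.8],[-15,0,0,0,0.8],[-15,0,0,0,0.8]]]}}

```text
t: 21.9
ee_pos: [0.4571, -0.0819, 0.4677]
tcp_rot: [-3.141, 0.003, -0.02]
force: [0.3, -0.8, 0.2]
finger_gap: 0.0683
grip_force: 0.0
```

```bash
python3 - <<'E'
from h import *
print(sense()['t'],sense()['force'])
save('side','s2.png');get_image('top')
for c in ['side','top']:
  for n in ['bottle','bottle_cap','shaker','jar_a','can','pepper']: print(c,n,find(n,c))
E
```

```text
21.9 [ 0.32496431 -0.77240345  0.23754197]
side bottle [(0.59, array([ 0.6099, -0.0845,  0.0075]))]
side bottle_cap [(0.76, array([ 0.6165, -0.0897,  0.1945]))]
side shaker [(0.81, array([0.4876, 0.3793, 0.009 ]))]
side jar_a [(0.68, array([0.6127, 0.0605, 0.0041])), (0.65, array([ 0.6069, -0.2056,  0.0073]))]
side can [(0.85, array([0.6162, 0.1535, 0.0066]))]
side pepper [(0.66, array([0.3822, 0.3794, 0.0053]))]
top bottle []
top bottle_cap []
top shaker [(0.77, array([0.485 , 0.3734, 0.0034]))]
top jar_a [(0.61, array([0.6091, 0.0588, 0.0051]))]
top can []
top pepper [(0.97, array([0.3751, 0.3786, 0.0043])), (0.54, array([0.6106, 0.0597, 0.0052])), (0.3, array([0.6073, 0.1517, 0.0045]))]
```

View pics/s2.png

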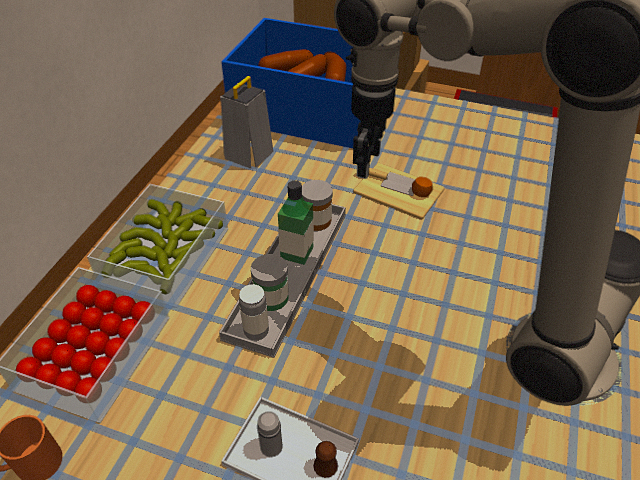

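The bottle stands upright at (296,225) between the jars, and the shaker stands in the tray at (270,433). Everything else is in place, so I'm handing in.

```bash
python3 -c "
from bench import *
print(hand_in())"
```

```text
the job is handed in; nothing more can be done
None
```

The shaker now stands upright in the tray and the bottle stands upright in the lane between the two jars; the job was handed in at about 22 s of the 69 s limit, with no verdict returned.

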